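Pick the red canister off the railed stock shelf

ROBOT

A 6-joint arm with a two-finger parallel gripper is mounted at the origin on the work surface. World frame = base frame: x ahead of the robot, y to its left, z up, the work surface at z = 0. Lengths are in mm, angles in rad, forces in N, time in s.
With the tool pointing down it reaches from about 350 to 925 mm from the base axis. Payload 6.4 kg.
Tool frame: the origin (TCP) lies at the very end of the fingers, on their centre line; the grasp point (between the pads) lies 19 mm behind it; z points along the fingers, x is the direction in which the jaws open and shut, and the axes are right-handed (so a half turn about z gives the same grasp; the last joint's range is limited). The gripper opens to 85 mm and grips with 20 to 120 N. Pads are 22 mm wide; open, the fingers measure 114 mm over their backs; the gripper's body (76 mm by 85 mm) begins 54 mm behind the grasp point. The pads swing forward as they close: fully open they stand 13 mm farther back than shut.
Start: joints at [-1.503, 0.245, 1.558, -0, 1.339, -0.174], TCP at [155.647, -631.101, 231.29] pointing down, gripper open.
Joint ranges: [-3.13, 3.13], [-1.02, 2.26], [0.13, 2.54], [-0.95, 4.09], [0.21, 2.88], [-2.74, 2.74]. Speed limits (rad/s): [2.57, 2.57, 3.14, 3.14, 3.14, 3.14].

INTERFACE

Orientations are given as a 3x3 rotation matrix whose columns are the frame's x, y, z axes.
In Python, from plant import robot gives the robot as it stands. The module is installed in compiled form; this text tells all that it offers.
- The arm moves only by the tool step_arm, never from a script. Its argument "steps" is a list of rows, each a list of 5 numbers: the shift along the world's x, y, z scaled (see below), then the turn about the world's z scaled (see below), then the gripper's target within -1 to 1 (shut at 1, half-way at 0, fully open at -1). A call has 1 to 8 rows; each row shifts and turns the commanded pose from where the row before left it; what a row does not reach is not made up. The controller multiplies each number of a shift by 20 mm and each number of a turn by 5 degrees. A row lasts 1/10 s, in which the tool goes at most 50 mm and 8.59 degrees, less where a joint would pass 70% of its speed; a pose out of reach is approached as far as the arm can. A call with a number of a shift or a turn outside -1 to 1 is refused whole. A call with a gripper value outside its range is refused whole. The fingers move at their own pace and stop on an object; "grip_force" is the grip in N (left out, the last holds). Time passes only in rows, so rows that do not move let the fingers close. It gives the time, the measured TCP pose, the force and the opening at its end, in the units of the state.
- robot.sense(): the state, without advancing time (a new reading comes with each control period).
- robot.snapshot(name): name is "scene" or "side" or "wrist"; returns a dict with "pixels" (480x640x3 uint8, blue, green, red), "z_map" (480x640 float32, mm along the optical axis (not along the pixel's ray), 0 where there is no reading), "camera_matrix" (3x3 intrinsics, pixels), "R" (3x3) and "t" (3): a world point X has camera coordinates R X + t. Camera axes: x right, y down, z forward; pixel columns grow to the right and rows downward; lengths in mm; the calibration is good to about 2 mm. A picture is of the moment at which its call begins.
- robot.finish_job(): hands the job in, once; it reports no verdict.
The state is a dict: "time_s": time; "joint_positions": joint angles; "joint_velocities": joint speeds; "effort": joint torques, N m; "position": TCP position; "eef_rot": TCP orientation; "ft_force": force on the tool from outside, world axes, zero at the start; "moment": the same for the moment, N m; "gripper_width": finger opening in mm.
Only numpy, scipy, OpenCV 4.12 (cv2) and the standard library are available. Lean on these libraries where they do the work, as an engineer would, in place of code of your own. Each camera call takes 0.05 s, during which the arm holds its last target. There are 200 camera calls.

TASK

Pick this order: take the red canister from the stock shelf by lifting it up clear of the front retaining rail and then drawing it forward over that rail, without knocking it against the rail. Stand it upright in the empty bay of the green order tray, setting it down rather than dropping it, and let go. Leave the blue canister standing where it is.

Things in the scene. Friction and masses are not known exactly. Their poses are not given: they have to be found in the camera images.
- red_canister: Closed round canister to pick: red, white paper band, black lid. Body 56 mm diameter, 95 mm tall; lid 51 mm diameter; 115 mm tall in all; about 0.3 kg, loose. Origin: centre of its underside, z up. It stands upright on the shelf board in one of three places 110 mm apart; the blue canister and a small carton (60 x 60 x 80 mm tall) stand in the others, 35 mm or more between neighbours.
- blue_canister: The same canister in blue, loose, standing in another place on the shelf, where it stays. Origin: centre of its underside, z up.
- stock_shelf: Low grey steel shelf fixed on the bench, 140 mm deep (x), 370 mm wide (y), open above. Origin: on the bench under its centre, z up; its front faces its -x, towards the robot. Board top at z = 80 mm. The round steel front rail, 8 mm thick, runs along y at x = -66 mm, its top at z = 120 mm; end walls 12 mm thick and back wall (inner face x = +62 mm) are as high.
- order_tray: Green tray fixed on the bench, 160 mm (x) by 240 mm (y), 40 mm high, walls and floor 5 mm. Origin: on the bench under its centre, z up. A 5 mm wall at y = 0 makes two bays: the +y bay holds a cardboard carton rising to z = 61 mm; the -y bay is empty, 150 mm (x) by 112 mm (y) inside, its middle at x = 0, y = -59 mm, its floor at z = 5 mm.

How it is judged (in metres and radians):
On the way, in this order (a step that is already met when the one before it is completed fails the run):
1. the red canister's foot is lifted above the front rail while it is still behind the rail (z of red_canister in the frame of stock_shelf above 0.118 m and x of red_canister in the frame of stock_shelf between -0.045 and 0.06 m), for 0.05 s.
2. the red canister is drawn forward over the rail, until it is in front of the shelf, within the shelf's width (x of red_canister in the frame of stock_shelf below -0.095 m and z of red_canister in the frame of stock_shelf above 0.07 m and y of red_canister in the frame of stock_shelf between -0.21 and 0.21 m), for 0.05 s.
At the end, for the whole second after the job is handed in: The red canister stands upright (within about 9 degrees) and at rest on the floor of the tray's empty (-y) bay, anywhere inside that bay, and the blue canister still stands upright within 25 mm of where it was on the shelf (x of red_canister in the frame of order_tray between -0.055 and 0.055 m and y of red_canister in the frame of order_tray between -0.1 and -0.02 m and z of red_canister in the frame of order_tray between 0 and 0.015 m and angle between each of red_canister, blue_canister's own z axis and vertical below 0.15 rad and linear speed of red_canister below 0.02 m/s and distance of blue_canister from where it was at the start of the episode below 0.025 m); the robot touches nothing.
It fails at once if the blue canister is shifted by more than 25 mm or tipped by more than about 15 degrees (distance of blue_canister from where it was at the start of the episode above 0.025 m or angle between blue_canister's own z axis and vertical above 0.26 rad).
It fails at once if the red canister is knocked or dragged against the front rail (more than 15 N against the shelf while it is at the rail) (contact force between red_canister and stock_shelf above 15 N and x of red_canister in the frame of stock_shelf below -0.03 m).
It fails at once if the red canister is dropped (falls free at more than 0.7 m/s, that is from more than about 25 mm) (contact force between red_canister and the fingers below 0.1 N and linear speed of red_canister above 0.7 m/s).
It also fails if it takes over 35 s, if anything falls off the work surface, if the arm or the gripper's body presses on something with over 40 N, if the wrist force passes 120 N, or if a joint passes its speed limit or range.

## Working session

There is one attempt and no reset: what is moved stays moved. The work goes in short steps, Python scripts to look and compute and a tool call to move; the robot and the scene stay as the last step left them, time stands still between calls to the robot, and variables do not carry over. Pictures are saved under pics/ and viewed, about 8 in all and at most 12, crops included, and the job is handed in when it is done.

Besides the shell and the picture viewer there is one more tool, called after ">>>" by a JSON object that holds its "method" and its "body", one argument or row to a line. step_arm: Moves the arm, as the interface text tells. Shifts and turns lie within -1 to 1; 1 stands for 20 mm of shift or 5 degrees of turn. Its arguments: {"type":"object","properties":{"steps":{"type":"array","items":{"type":"array","items":{"type":"number"}}},"grip_force":{"type":"number"}},"required":["steps"]}

```bash
mkdir -p pics
cat > h.py <<'E'
import numpy as np, cv2
from plant import robot
def snap(n,tag):
    s=robot.snapshot(n); cv2.imwrite(f'pics/{tag}.png',s['pixels']); return s
def pts(s):
    K,R,t=s['camera_matrix'],np.array(s['R']),np.array(s['t']); z=s['z_map']
    v,u=np.mgrid[0:480,0:640]
    c=np.stack([(u-K[0][2])/K[0][0]*z,(v-K[1][2])/K[1][1]*z,z],-1)
    return (c-t)@R   # R^T(c-t)
def masks(s):
    h=cv2.cvtColor(s['pixels'],cv2.COLOR_BGR2HSV); H,S,V=h[...,0],h[...,1],h[...,2]
    ok=(S>110)&(V>50)
    return dict(red=ok&((H<8)|(H>172)),blue=ok&(H>100)&(H<130),green=ok&(H>45)&(H<90))
E
python3 - <<'E'
from h import *
st=robot.sense(); print(st['time_s'],st['position'],st['eef_rot'],st['gripper_width'])
ims=[]
for n in ('scene','side'):
    s=snap(n,n+'0'); P=pts(s); ims.append(s['pixels'])
    print(n,'cam',-np.array(s['R']).T@s['t'])
    for k,m in masks(s).items():
        m=m&(s['z_map']>0)
        if m.sum()<30: continue
        v,u=np.where(m); q=P[m]; print(k,m.sum(),'uv',u.min(),u.max(),v.min(),v.max(),'pct',np.percentile(q,[1,10,50,90,99],axis=0).round(0).tolist())
E
```

```text
0.0 [ 155.6128862  -630.51216946  230.14831   ] [[ 2.39425712e-01 -9.70914682e-01 -9.09765059e-05]
 [-9.70912723e-01 -2.39425415e-01  1.98877659e-03]
 [-1.95271447e-03 -3.87834002e-04 -9.99998018e-01]] 85.5662545481907
scene cam [ 584.19889793 -451.64173237  702.92835221]
red 1062 uv 144 474 48 477 pct [[282.0, -258.0, 9.0], [305.0, -223.0, 25.0], [627.0, 17.0, 143.0], [653.0, 28.0, 174.0], [751.0, 42.0, 179.0]]
blue 641 uv 0 363 78 143 pct [[-996.0, 229.0, -547.0], [559.0, 231.0, 100.0], [580.0, 235.0, 155.0], [604.0, 249.0, 174.0], [609.0, 1201.0, 178.0]]
green 11885 uv 205 434 0 479 pct [[112.0, -372.0, -206.0], [411.0, -359.0, 3.0], [487.0, -303.0, 5.0], [554.0, -160.0, 38.0], [596.0, 1246.0, 41.0]]
side cam [ 515.76992613 -610.19523424  621.47243333]
red 1232 uv 142 527 181 455 pct [[280.0, -226.0, 6.0], [294.0, -225.0, 17.0], [618.0, 15.0, 139.0], [648.0, 28.0, 173.0], [658.0, 43.0, 178.0]]
blue 562 uv 304 329 127 171 pct [[553.0, 227.0, 87.0], [557.0, 229.0, 131.0], [574.0, 234.0, 154.0], [600.0, 244.0, 173.0], [605.0, 252.0, 177.0]]
green 11795 uv 181 388 77 479 pct [[397.0, -387.0, -200.0], [413.0, -362.0, 3.0], [492.0, -311.0, 5.0], [556.0, -230.0, 38.0], [571.0, 1276.0, 41.0]]
```

View pics/scene0.png

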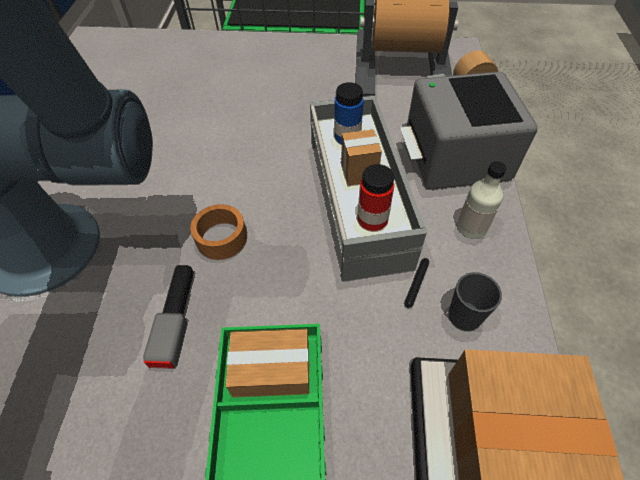

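View pics/side0.png

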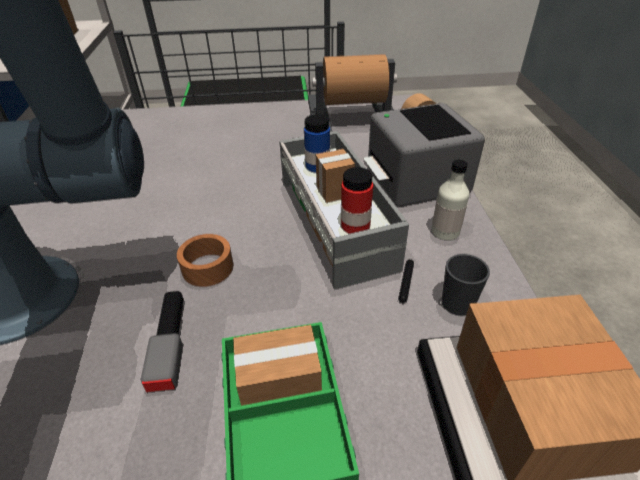

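The scene view shows the red canister at the near end of the shelf (~375,198), the carton in the middle and blue at the far end (~348,112). The shelf is slightly yawed, and the empty tray bay is at (~265,440). The side view agrees. Next I'll measure axes and frames.

Run:
```python
from h import *
from scipy.optimize import least_squares
def circ(q,r):
    return least_squares(lambda c:np.hypot(q[:,0]-c[0],q[:,1]-c[1])-r,q[:,:2].mean(0)+[0,20],loss='soft_l1',f_scale=1.5)
for n in ('scene','side'):
    s=robot.snapshot(n); P=pts(s); M=masks(s); Z=P[...,2]
    for k in('red','blue'):
        q=P[M[k]&(Z>110)&(Z<172)&(P[...,0]>500)&(P[...,0]<700)&(P[...,1]>-50)&(P[...,1]<350)]
        f=circ(q,28); print(n,k,f.x.round(1),'rms',np.std(f.fun).round(2))
        d=np.hypot(P[...,0]-f.x[0],P[...,1]-f.x[1]); l=P[(d<40)&(Z>188)&(Z<202)]
        print('  lid',len(l),np.median(l,0).round(1),'minmax centre',((l.min(0)+l.max(0))/2).round(1))
    region=(P[...,0]>480)&(P[...,0]<740)&(P[...,1]>-100)&(P[...,1]<340)
    hsv=cv2.cvtColor(s['pixels'],cv2.COLOR_BGR2HSV)
    m=region&(Z>116)&(Z<124)&(hsv[...,1]<60)
    q=P[m][:,:2].astype(np.float32); print(n,'shelf rim',len(q),cv2.minAreaRect(q), np.round(cv2.boxPoints(cv2.minAreaRect(q))).tolist())
    m=M['green']&(Z>36)&(Z<44)&(P[...,0]>350)&(P[...,0]<620)&(P[...,1]<-50)
    q=P[m][:,:2].astype(np.float32); print(n,'tray rim',len(q),cv2.minAreaRect(q), np.round(cv2.boxPoints(cv2.minAreaRect(q))).tolist())
```

```text
scene red [634.4  42.5] rms 0.69
  lid 649 [634.3  37.5 194.3] minmax centre [633.9  41.1 192.6]
scene blue [582.  258.9] rms 2.55
  lid 417 [582.2 253.  194.1] minmax centre [582.1 256.7 192.3]
scene shelf rim 2165 ((648.451416015625, 160.02218627929688), (220.7241668701172, 372.2272644042969), 12.832283020019531) [[500.0, 317.0], [582.0, -46.0], [797.0, 3.0], [715.0, 366.0]]
scene tray rim 1475 ((483.6491394042969, -265.8942565917969), (161.90988159179688, 226.16062927246094), 5.467495918273926) [[392.0, -161.0], [414.0, -386.0], [575.0, -371.0], [553.0, -146.0]]
side red [632.3  41.5] rms 7.25
  lid 433 [631.3  35.  193.8] minmax centre [631.8  40.3 192.2]
side blue [579.2 257.4] rms 1.29
  lid 260 [578.8 249.4 193.4] minmax centre [579.6 253.8 192. ]
side shelf rim 1544 ((647.5274658203125, 158.51393127441406), (222.16485595703125, 372.3330078125), 13.188395500183105) [[497.0, 314.0], [582.0, -48.0], [798.0, 3.0], [713.0, 365.0]]
side tray rim 1364 ((482.8539733886719, -275.4016418457031), (160.5482177734375, 241.4327392578125), 5.815699100494385) [[391.0, -163.0], [415.0, -404.0], [575.0, -387.0], [550.0, -147.0]]
```

Measured in world coordinates:
- Red canister: axis at about (633.5, 42), lid top at 194 mm. That is shelf frame (0, −111), which matches a nominal place.
- Shelf: yaw about 13°, so "forward" is (−0.975, −0.22).
- Tray: centre (483, −275), yaw 5.6°, so the bay middle is about (489, −334).
- Jaws: already lie along the shelf's y, so no turn is needed.

Moving over to red at the current height.

>>> {"method": "step_arm", "body": {
  "steps": [
    [0.7, 0.99, 0.1, 0, -1],
    [0.7, 0.99, 0.1, 0, -1],
    [0.7, 0.99, 0.1, 0, -1],
    [0.7, 0.99, 0.1, 0, -1],
    [0.7, 0.99, 0.1, 0, -1],
    [0.7, 0.99, 0, 0, -1],
    [0.7, 0.99, 0, 0, -1],
    [0.7, 0.99, 0, 0, -1]
  ],
  "grip_force": 45
}}

```text
time_s: 1.0
position: [268.1, -471.7, 241.1]
eef_rot: [[0.239, -0.971, -0.0], [-0.971, -0.239, 0.0], [-0.0, -0.0, -1.0]]
ft_force: [0.4, -0.5, -0.3]
gripper_width: 85.5
```

>>> {"method": "step_arm", "body": {
  "steps": [
    [0.7, 0.99, 0, 0, -1],
    [0.7, 0.99, 0, 0, -1],
    [0.7, 0.99, 0, 0, -1],
    [0.7, 0.99, 0, 0, -1],
    [0.7, 0.99, 0, 0, -1],
    [0.7, 0.99, 0, 0, -1],
    [0.7, 0.99, 0, 0, -1],
    [0.7, 0.99, 0, 0, -1]
  ]
}}

```text
time_s: 1.8
position: [380.0, -313.3, 241.2]
eef_rot: [[0.239, -0.971, -0.0], [-0.971, -0.239, 0.0], [-0.0, 0.0, -1.0]]
ft_force: [0.9, 0.3, -0.4]
gripper_width: 85.6
```

>>> {"method": "step_arm", "body": {
  "steps": [
    [0.7, 0.99, 0, 0, -1],
    [0.7, 0.99, 0, 0, -1],
    [0.7, 0.99, 0, 0, -1],
    [0.7, 0.99, 0, 0, -1],
    [0.7, 0.99, 0, 0, -1],
    [0.7, 0.99, 0, 0, -1],
    [0.7, 0.99, 0, 0, -1],
    [0.7, 0.99, 0, 0, -1]
  ]
}}

```text
time_s: 2.6
position: [492.0, -155.0, 241.2]
eef_rot: [[0.239, -0.971, -0.0], [-0.971, -0.239, 0.0], [-0.0, 0.0, -1.0]]
ft_force: [0.5, 0.3, 0.0]
gripper_width: 85.5
```

>>> {"method": "step_arm", "body": {
  "steps": [
    [0.7, 0.99, 0, 0, -1],
    [0.7, 0.99, 0, 0, -1],
    [0.7, 0.99, 0, 0, -1],
    [0.7, 0.99, 0, 0, -1],
    [0.7, 0.99, 0, 0, -1],
    [0.7, 0.99, 0, 0, -1],
    [0.7, 0.99, 0, 0, -1],
    [0.7, 0.99, 0, 0, -1]
  ]
}}

```text
time_s: 3.4
position: [604.0, 3.4, 241.0]
eef_rot: [[0.24, -0.971, -0.0], [-0.971, -0.24, 0.0], [-0.0, 0.0, -1.0]]
ft_force: [0.7, -0.2, -0.0]
gripper_width: 85.5
```

>>> {"method": "step_arm", "body": {
  "steps": [
    [0.7, 0.97, 0, 0, -1],
    [0.8, 0.97, 0, 0, -1],
    [0, 0, 0, 0, -1]
  ]
}}

```text
time_s: 3.7
position: [634.4, 43.3, 240.9]
eef_rot: [[0.242, -0.97, -0.0], [-0.97, -0.242, 0.001], [-0.001, 0.0, -1.0]]
ft_force: [-1.4, -0.7, 1.1]
gripper_width: 85.3
```

Run:
```python
from h import *
a=snap('scene','a'); b=snap('wrist','b'); print(robot.sense()['position'])
cv2.imwrite('pics/ab.png',np.hstack([cv2.resize(x['pixels'],(400,300)) for x in (a,b)]))
P=pts(b); Z=P[...,2]; m=(Z>188)&(Z<202)&(np.hypot(P[...,0]-634,P[...,1]-42)<40)
if m.sum()>50:
    (c,r)=cv2.minEnclosingCircle(P[m][:,:2].astype(np.float32)); print(m.sum(),c,r)
```

```text
[633.41705661  41.43381576 240.80652555]
7694 (634.9244384765625, 42.84850311279297) 25.375621795654297
```

View pics/ab.png

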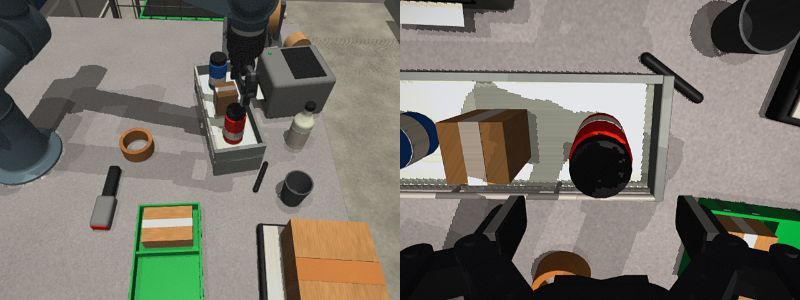

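The left half shows the gripper above and behind red (parallax), with everything standing. In the wrist half, the lid (~600,165) lies midway between the fingers, and it measures (634.9, 42.8) with radius 25.4 mm, as it should. Descending straight down to TCP z ≈ 137.

>>> {"method": "step_arm", "body": {
  "steps": [
    [0.05, 0.05, -0.6, 0, -1],
    [0, 0, -0.8, 0, -1],
    [0, 0, -0.8, 0, -1],
    [0, 0, -0.8, 0, -1],
    [0, 0, -0.8, 0, -1],
    [0, 0, -0.8, 0, -1],
    [0, 0, -0.6, 0, -1],
    [0, 0, 0, 0, -1]
  ]
}}

```text
time_s: 4.6
position: [633.2, 42.4, 134.5]
eef_rot: [[0.239, -0.971, -0.004], [-0.971, -0.239, 0.0], [-0.001, 0.004, -1.0]]
ft_force: [0.3, -0.3, 0.3]
gripper_width: 85.2
```

>>> {"method": "step_arm", "body": {
  "steps": [
    [0, 0, 0, 0, 0],
    [0, 0, 0, 0, 0.2],
    [0, 0, 0, 0, 0.4],
    [0, 0, 0, 0, 1],
    [0, 0, 0, 0, 1],
    [0, 0, 0, 0, 1],
    [0, 0, 0, 0, 1],
    [0, 0, 0, 0, 1]
  ]
}}

```text
time_s: 5.4
position: [635.6, 42.4, 138.7]
eef_rot: [[0.24, -0.971, 0.002], [-0.971, -0.24, -0.0], [0.001, -0.002, -1.0]]
ft_force: [0.5, 1.3, 6.1]
gripper_width: 54.7
```

Run:
```python
from h import *
a=snap('side','c'); b=snap('wrist','d'); s=robot.sense(); print(s['position'],s['gripper_width'],s['ft_force'])
cv2.imwrite('pics/cd.png',np.hstack([cv2.resize(x,(400,400)) for x in (a['pixels'][100:300,240:440],b['pixels'])]))
```

```text
[635.55216331  42.37858911 138.70423029] 55.009103780123425 [-0.54600245  1.77241183  6.09352095]
```

View pics/cd.png

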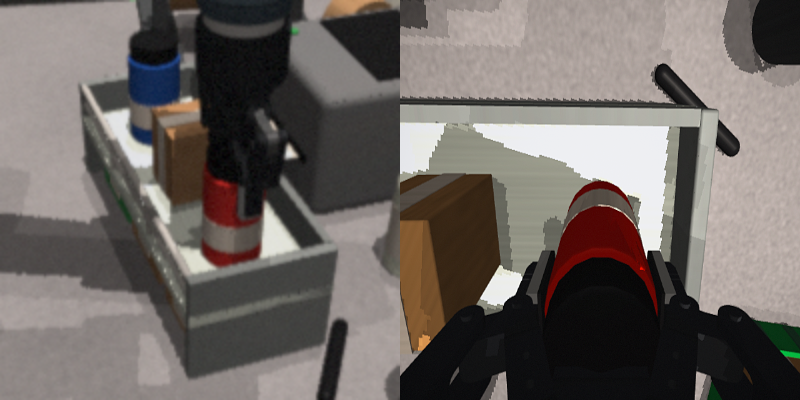

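The pads hold the red body at about 55 mm width, with the gripper clear of carton, walls and blue. Lifting 65 mm.

>>> {"method": "step_arm", "body": {
  "steps": [
    [0, 0, 0.2, 0, 1],
    [0, 0, 0.4, 0, 1],
    [0, 0, 0.5, 0, 1],
    [0, 0, 0.5, 0, 1],
    [0, 0, 0.5, 0, 1],
    [0, 0, 0.5, 0, 1],
    [0, 0, 0.5, 0, 1],
    [0, 0, 0.4, 0, 1]
  ]
}}

```text
time_s: 6.3
position: [634.9, 42.3, 208.5]
eef_rot: [[0.239, -0.971, 0.001], [-0.971, -0.239, -0.0], [0.0, -0.001, -1.0]]
ft_force: [0.7, 0.3, -2.1]
gripper_width: 54.3
```

>>> {"method": "step_arm", "body": {
  "steps": [
    [0, 0, 0.1, 0, 1],
    [0, 0, 0, 0, 1],
    [0, 0, 0, 0, 1]
  ]
}}

```text
time_s: 6.6
position: [634.3, 42.3, 208.7]
eef_rot: [[0.239, -0.971, -0.001], [-0.971, -0.239, 0.0], [-0.0, 0.001, -1.0]]
ft_force: [-0.0, -0.3, -2.8]
gripper_width: 54.6
```

Run:
```python
from h import *
a=snap('side','e'); b=snap('scene','f'); s=robot.sense(); print(s['position'],s['gripper_width'],s['ft_force'])
for x in(a,b):
    P=pts(x); m=masks(x)['red']&(abs(P[...,0]-634)<60)&(abs(P[...,1]-42)<60); print(np.percentile(P[m][:,2],[1,99]))
cv2.imwrite('pics/ef.png',np.hstack([cv2.resize(x,(400,400)) for x in (a['pixels'][80:300,240:460],b['pixels'][60:280,280:500])]))
```

```text
[634.2452323   42.33559135 208.49459504] 54.37264750420261 [ 0.23491941 -0.26158892 -2.90525908]
[152.19384653 245.62730804]
[152.34962341 246.81614254]
```

View pics/ef.png

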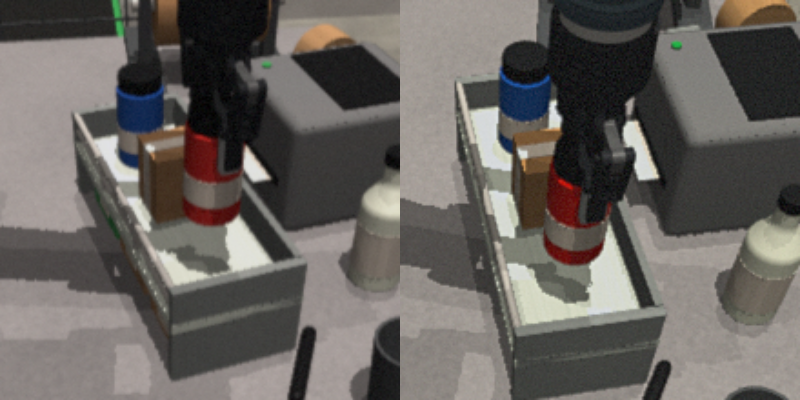

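Red is lifted upright with its foot at about z = 151 (rail top at 120), and the wrist reads its 2.9 N weight. Blue and the carton are untouched. Drawing forward along the shelf's −x.

>>> {"method": "step_arm", "body": {
  "steps": [
    [-0.4, -0.1, 0, 0, 1],
    [-0.8, -0.2, 0, 0, 1],
    [-0.9, -0.2, 0, 0, 1],
    [-0.9, -0.2, 0, 0, 1],
    [-0.9, -0.2, 0, 0, 1],
    [-0.9, -0.2, 0, 0, 1],
    [-0.9, -0.2, 0, 0, 1],
    [-0.8, -0.2, 0, 0, 1]
  ]
}}

```text
time_s: 7.5
position: [503.1, 12.2, 208.9]
eef_rot: [[0.239, -0.971, -0.001], [-0.971, -0.239, 0.0], [-0.0, 0.001, -1.0]]
ft_force: [-0.2, -0.8, -2.3]
gripper_width: 54.7
```

>>> {"method": "step_arm", "body": {
  "steps": [
    [-0.3, -0.1, 0, 0, 1],
    [0, 0, 0, 0, 1],
    [0, -0.4, 0, 0, 1],
    [0, -0.8, 0, 0, 1],
    [0, -0.9, 0, 0, 1],
    [0, -0.9, 0, 0, 1],
    [0, -0.9, 0, 0, 1],
    [0, -0.9, 0, 0, 1]
  ]
}}

```text
time_s: 8.3
position: [499.2, -87.0, 209.3]
eef_rot: [[0.24, -0.971, 0.0], [-0.971, -0.24, -0.0], [0.0, -0.0, -1.0]]
ft_force: [-0.7, 0.2, -2.6]
gripper_width: 54.6
```

>>> {"method": "step_arm", "body": {
  "steps": [
    [0, -0.9, 0, 0, 1],
    [0, -0.9, 0, 0, 1],
    [0, -0.9, 0, 0, 1],
    [0, -0.9, 0, 0, 1],
    [0, -0.9, 0, 0, 1],
    [0, -0.9, 0, 0, 1],
    [0, -0.9, 0, 0, 1],
    [0, -0.9, 0, 0, 1]
  ]
}}

```text
time_s: 9.1
position: [498.8, -231.2, 209.2]
eef_rot: [[0.239, -0.971, -0.0], [-0.971, -0.239, 0.0], [-0.0, 0.0, -1.0]]
ft_force: [-0.1, -0.6, -2.9]
gripper_width: 54.8
```

>>> {"method": "step_arm", "body": {
  "steps": [
    [-0.1, -0.9, 0, 0, 1],
    [-0.1, -0.9, 0, 0, 1],
    [-0.1, -0.9, 0, 0, 1],
    [-0.1, -0.9, 0, 0, 1],
    [-0.1, -0.9, 0, 0, 1],
    [0, -0.6, 0, 0, 1],
    [0, -0.2, 0, 0, 1],
    [0, 0, 0, 0, 1]
  ]
}}

```text
time_s: 9.9
position: [488.6, -336.1, 209.2]
eef_rot: [[0.239, -0.971, -0.0], [-0.971, -0.239, 0.0], [-0.0, -0.0, -1.0]]
ft_force: [0.2, 0.1, -2.4]
gripper_width: 55.0
```

>>> {"method": "step_arm", "body": {
  "steps": [
    [0, 0, -0.5, 0, 1],
    [0, 0, -0.8, 0, 1],
    [0, 0, -0.9, 0, 1],
    [0, 0, -0.9, 0, 1],
    [0, 0, -0.9, 0, 1],
    [0, 0, -0.9, 0, 1],
    [0, 0, -0.6, 0, 1],
    [0, 0, 0, 0, 1]
  ]
}}

```text
time_s: 10.7
position: [487.2, -333.8, 96.1]
eef_rot: [[0.24, -0.971, -0.004], [-0.971, -0.24, 0.004], [-0.005, 0.003, -1.0]]
ft_force: [-0.4, 0.9, -2.2]
gripper_width: 54.6
```

Run:
```python
from h import *
s=robot.sense(); print(s['position'],s['gripper_width'],s['ft_force'])
ims=[]
for n in('scene','side'):
    x=snap(n,'g'+n); ims.append(x['pixels']); P=pts(x); m=masks(x)['red']&(abs(P[...,0]-490)<60)&(abs(P[...,1]+337)<60); print(m.sum(),np.percentile(P[m],[1,50,99],axis=0).round(1).tolist())
    g=masks(x)['green']&(abs(P[...,0]-489)<70)&(P[...,1]<-160)&(P[...,1]>-420); v=P[g&(P[...,2]>36)]; print('rim y',np.percentile(v[:,1],[1,99]),'floor z',np.median(P[g&(P[...,2]<15)][:,2]))
cv2.imwrite('pics/g.png',np.hstack([cv2.resize(x[200:480,160:440],(400,400)) for x in ims]))
```

```text
[ 487.240268   -333.81469175   96.14332601] 54.551645862930144 [-0.44139683  0.88333395 -2.2326884 ]
246 [[497.1, -358.8, 42.8], [511.2, -345.0, 113.2], [514.3, -326.1, 137.8]]
rim y [-393.3616912  -161.07102892] floor z 4.592805175130168
698 [[459.4, -367.2, 42.4], [476.3, -360.2, 109.2], [513.1, -335.5, 164.9]]
rim y [-397.97996161 -162.633494  ] floor z 4.639903196414829
```

View pics/g.png

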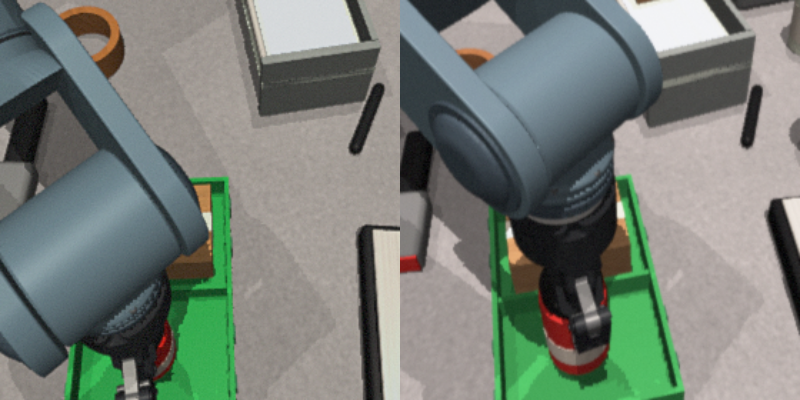

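Red hangs upright over the empty bay, with its foot around z = 40 and clear of the walls. Lowering slowly until contact.

>>> {"method": "step_arm", "body": {
  "steps": [
    [0, -0.1, -0.3, 0, 1],
    [0, 0, -0.4, 0, 1],
    [0, 0, -0.4, 0, 1],
    [0, 0, -0.2, 0, 1],
    [0, 0, -0.1, 0, 1],
    [0, 0, 0, 0, 1]
  ]
}}

```text
time_s: 11.4
position: [488.5, -337.5, 70.9]
eef_rot: [[0.239, -0.971, -0.0], [-0.971, -0.239, 0.001], [-0.001, 0.0, -1.0]]
ft_force: [0.0, 1.2, -2.7]
gripper_width: 54.6
```

>>> {"method": "step_arm", "body": {
  "steps": [
    [0, 0, -0.1, 0, 1],
    [0, 0, -0.1, 0, 1],
    [0, 0, 0, 0, 1]
  ]
}}

```text
time_s: 11.7
position: [488.6, -337.6, 67.1]
eef_rot: [[0.239, -0.971, -0.0], [-0.971, -0.239, 0.0], [-0.0, 0.0, -1.0]]
ft_force: [0.2, 0.6, -2.2]
gripper_width: 54.7
```

>>> {"method": "step_arm", "body": {
  "steps": [
    [0, 0, -0.1, 0, 1],
    [0, 0, -0.05, 0, 1],
    [0, 0, 0, 0, 1]
  ]
}}

```text
time_s: 12.0
position: [488.5, -337.6, 64.1]
eef_rot: [[0.239, -0.971, -0.0], [-0.971, -0.239, 0.0], [-0.0, 0.0, -1.0]]
ft_force: [0.1, -0.1, -2.3]
gripper_width: 54.5
```

>>> {"method": "step_arm", "body": {
  "steps": [
    [0, 0, -0.05, 0, 1],
    [0, 0, -0.03, 0, 1],
    [0, 0, 0, 0, 1]
  ]
}}

```text
time_s: 12.3
position: [488.9, -337.8, 63.8]
eef_rot: [[0.24, -0.971, -0.0], [-0.971, -0.24, 0.0], [-0.0, -0.0, -1.0]]
ft_force: [-2.9, 2.3, 5.4]
gripper_width: 54.6
```

The force flipped to +5.4 N, so red is on the floor. Opening gradually, then checking before retreating.

>>> {"method": "step_arm", "body": {
  "steps": [
    [0, 0, 0, 0, 0.2],
    [0, 0, 0, 0, 0],
    [0, 0, 0, 0, -0.3],
    [0, 0, 0, 0, -0.6],
    [0, 0, 0, 0, -1],
    [0, 0, 0, 0, -1],
    [0, 0, 0, 0, -1],
    [0, 0, 0, 0, -1]
  ]
}}

```text
time_s: 13.1
position: [488.6, -337.8, 62.6]
eef_rot: [[0.239, -0.971, 0.0], [-0.971, -0.239, -0.0], [0.0, 0.0, -1.0]]
ft_force: [-0.4, -1.0, -0.1]
gripper_width: 85.2
```

>>> {"method": "step_arm", "body": {
  "steps": [
    [0, 0, 0.3, 0, -1],
    [0, 0, 0.7, 0, -1],
    [0, 0, 1, 0, -1],
    [0, 0, 1, 0, -1],
    [0, 0, 1, 0, -1],
    [0, 0, 1, 0, -1],
    [0, 0, 1, 0, -1],
    [0, 0, 1, 0, -1]
  ]
}}

```text
time_s: 13.9
position: [488.8, -337.8, 205.1]
eef_rot: [[0.239, -0.971, 0.001], [-0.971, -0.24, -0.001], [0.001, -0.001, -1.0]]
ft_force: [0.1, -0.8, 0.2]
gripper_width: 85.4
```

>>> {"method": "step_arm", "body": {
  "steps": [
    [-0.7, 0.5, 0.5, 0, -1],
    [-0.9, 0.7, 0, 0, -1],
    [-0.9, 0.7, 0, 0, -1],
    [-0.9, 0.7, 0, 0, -1],
    [-0.5, 0.3, 0, 0, -1],
    [0, 0, 0, 0, -1]
  ]
}}

```text
time_s: 14.5
position: [410.2, -279.5, 213.6]
eef_rot: [[0.239, -0.971, 0.001], [-0.971, -0.239, -0.001], [0.001, -0.001, -1.0]]
ft_force: [0.2, 0.3, -1.0]
gripper_width: 85.4
```

Run:
```python
from h import *
from scipy.optimize import least_squares
s=robot.sense(); print(s['time_s'],s['position'],s['gripper_width'],s['ft_force'])
ims=[]
for n in('scene','side'):
    x=snap(n,'h'+n); ims.append(x['pixels']); P=pts(x); M=masks(x)
    for k,c0 in(('red',(488,-338)),('blue',(581,258))):
        d=np.hypot(P[...,0]-c0[0],P[...,1]-c0[1])
        q=P[M[k]&(d<50)]; l=P[(d<45)&(P[...,2]>(110 if k=='red' else 188))&(P[...,2]<205)]
        for lo,hi in ((0,.5),(.5,1)):
            if len(q)<40: continue
            a,b=np.quantile(q[:,2],[lo,hi]); w=q[(q[:,2]>=a)&(q[:,2]<=b)]
            f=least_squares(lambda c:np.hypot(w[:,0]-c[0],w[:,1]-c[1])-28,np.array(c0,float),loss='soft_l1',f_scale=1.5); print(n,k,'z',a.round(),b.round(),'axis',f.x.round(1))
        if len(l)>20: print('  lid',np.median(l,0).round(1),len(l))
cv2.imwrite('pics/h.png',np.hstack([cv2.resize(x,(400,300)) for x in ims]))
```

```text
14.5 [ 410.23719854 -279.46759899  213.64616665] 85.43251176656553 [ 0.18730369  0.33145984 -0.95775715]
scene red z 12.0 95.0 axis [ 487.4 -337.8]
scene red z 95.0 120.0 axis [ 486.3 -336.1]
  lid [ 488.6 -339.7  119.4] 1431
scene blue z 83.0 156.0 axis [581.9 258.9]
scene blue z 156.0 183.0 axis [581.9 259.2]
  lid [581.9 252.5 194. ] 413
side red z 9.0 82.0 axis [ 486.4 -339.2]
side red z 82.0 121.0 axis [ 486.4 -338.3]
  lid [ 486.5 -343.3  119.4] 1478
side blue z 84.0 154.0 axis [579.4 257.3]
side blue z 154.0 181.0 axis [579.4 257.7]
  lid [578.7 249.6 193.4] 256
```

View pics/h.png

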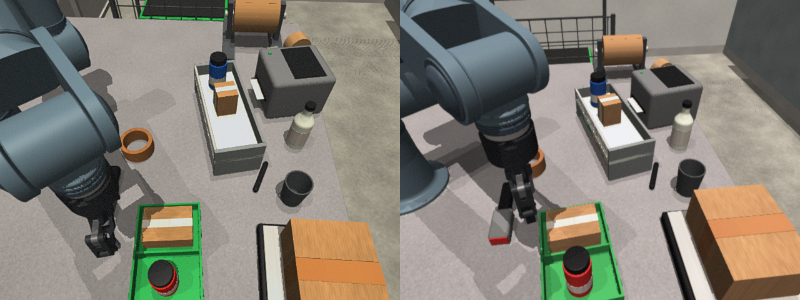

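Red stands upright in the bay: its axis is about (487, −338), upper and lower fits agree to 2 mm, and the lid top at 119.4 puts the foot at about 5 mm. Blue hasn't moved (≤1 mm), and the arm is clear. Handing in.

```bash
python3 -c "
from plant import robot
print(robot.finish_job())"
```

```text
the job is handed in; nothing more can be done
None
```

The red canister now stands upright in the tray's empty bay, and I handed the job in at about 14.6 s of the 35 s allowed; no verdict was reported.

- **Lift and draw:** I gripped red with 45 N and lifted it straight up about 71 mm, so its foot was about 31 mm above the rail top. I then drew it forward about 135 mm along the shelf's own −x. The wrist force at the end of that move was just the canister's weight, so there was no sign of a knock.
- **Placing:** I lowered it in small steps until the force reversed to +5.4 N on the tool, opened the gripper gradually, and backed the arm away.
- **Red at the end:** Its axis is at about (487, −338) in world coordinates, which is within about 5 mm of the bay middle. The lid top at 119.4 mm matches a foot on the tray floor. Upper and lower axis fits agree within 2 mm, so it is upright.
- **Blue at the end:** It has moved no more than 1 mm, which is within measuring error.

No check failed. The only disagreement was 2–3 mm between the scene and side cameras, close to their stated calibration of about 2 mm.

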